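# Set out the master forms by length

## Task

Lay the four dark wooden cigar forms on the rack board in order of length, the longest on the pale slat next to the two steel studs and the shortest on the slat farthest from them. Each form lies flat, centred on its slat and lengthwise along it; set the forms down rather than dropping them, and leave the jar and the brass punch alone.

Things in the scene. Friction and masses are not known exactly. Their poses are not given: they have to be found in the camera images.
- form_125: Longest of four loose dark-wood cigar-shaped forms: 125 mm long (x), 24 wide (y), 30 high (z up). Flat underside, straight sides to 18 mm, half-round top, square -x end with brass dot, rounded +x end; either way round is fine. 20 to 90 g. Origin: middle of the underside. Starts flat on a fixed metal plate, its top 4 mm above the bench; centres at least 85 mm apart.
- form_100: Second longest of four loose dark-wood cigar-shaped forms: 100 mm long (x), 24 wide (y), 30 high (z up). Flat underside, straight sides to 18 mm, half-round top, square -x end with brass dot, rounded +x end; either way round is fine. 20 to 90 g. Origin: middle of the underside. Starts flat on a fixed metal plate, its top 4 mm above the bench; centres at least 85 mm apart.
- form_75: Second shortest of four loose dark-wood cigar-shaped forms: 75 mm long (x), 24 wide (y), 30 high (z up). Flat underside, straight sides to 18 mm, half-round top, square -x end with brass dot, rounded +x end; either way round is fine. 20 to 90 g. Origin: middle of the underside. Starts flat on a fixed metal plate, its top 4 mm above the bench; centres at least 85 mm apart.
- form_50: Shortest of four loose dark-wood cigar-shaped forms: 50 mm long (x), 24 wide (y), 30 high (z up). Flat underside, straight sides to 18 mm, half-round top, square -x end with brass dot, rounded +x end; either way round is fine. 20 to 90 g. Origin: middle of the underside. Starts flat on a fixed metal plate, its top 4 mm above the bench; centres at least 85 mm apart.
- slat_1: Pale slat nearest the two steel studs (1st), for the longest form. 145 mm long (x), 40 wide (y), 6 thick (z up); origin: middle of its underside; its top is 24 mm above the bench. Four parallel slats, 70 mm apart, fixed on one brown board (160x370x18, any yaw). Two bright steel studs (24 wide, 6 high) on the board, 58 mm beyond the 1st slat's centre on its +y side.
- slat_2: Pale slat 2nd from the studs, for the second longest form. 145 mm long (x), 40 wide (y), 6 thick (z up); origin: middle of its underside; its top is 24 mm above the bench. Four parallel slats, 70 mm apart, fixed on one brown board (160x370x18, any yaw). Two bright steel studs (24 wide, 6 high) on the board, 58 mm beyond the 1st slat's centre on its +y side.
- slat_3: Pale slat 3rd from the studs, for the second shortest form. 145 mm long (x), 40 wide (y), 6 thick (z up); origin: middle of its underside; its top is 24 mm above the bench. Four parallel slats, 70 mm apart, fixed on one brown board (160x370x18, any yaw). Two bright steel studs (24 wide, 6 high) on the board, 58 mm beyond the 1st slat's centre on its +y side.
- slat_4: Pale slat farthest from the studs (4th), for the shortest form. 145 mm long (x), 40 wide (y), 6 thick (z up); origin: middle of its underside; its top is 24 mm above the bench. Four parallel slats, 70 mm apart, fixed on one brown board (160x370x18, any yaw). Two bright steel studs (24 wide, 6 high) on the board, 58 mm beyond the 1st slat's centre on its +y side.
- jar: Bystander: loose glass jar with a white cap, 66 mm across, 85 mm high, standing on the bench beyond the work. Origin: centre of its underside. Leave it alone.
- punch: Bystander: loose brass punch, 30 mm across, 48 mm high, standing on the bench on the robot's side of the work. Origin: centre of its underside. Leave it alone.
Not all that is in view belongs to the job. What is shaped like the form_75 but orange or pink is not meant.

How it is judged (in metres and radians):
At the end, for the whole second after the job is handed in: Each form lies flat (within 0.1 rad), released and at rest on the top of its own slat (longest by the studs, then in falling order of length): its centre within 12 mm of the slat's centre, its length within 0.2 rad of the slat's, either way round (horizontal distance between form_125 and slat_1 below 0.012 m and angle between the x axis of form_125 and the x axis of slat_1, either way round below 0.2 rad and angle between each of form_125, form_100, form_75, form_50's own z axis and vertical below 0.1 rad and z of form_125 in the frame of slat_1 between 0.002 and 0.01 m and linear speed of each of form_125, form_100, form_75, form_50 below 0.02 m/s and angular speed of each of form_125, form_100, form_75, form_50 below 0.2 rad/s and horizontal distance between form_100 and slat_2 below 0.012 m and angle between the x axis of form_100 and the x axis of slat_2, either way round below 0.2 rad and z of form_100 in the frame of slat_2 between 0.002 and 0.01 m and horizontal distance between form_75 and slat_3 below 0.012 m and angle between the x axis of form_75 and the x axis of slat_3, either way round below 0.2 rad and z of form_75 in the frame of slat_3 between 0.002 and 0.01 m and horizontal distance between form_50 and slat_4 below 0.012 m and angle between the x axis of form_50 and the x axis of slat_4, either way round below 0.2 rad and z of form_50 in the frame of slat_4 between 0.002 and 0.01 m); the robot touches nothing.
It fails at once if the jar is moved more than 30 mm (distance of jar from where it was at the start of the episode above 0.03 m).
It fails at once if the punch is moved more than 30 mm (distance of punch from where it was at the start of the episode above 0.03 m).
It fails at once if a form is let go in the air, more than about 35 mm above its slat ((height (world z) of form_125 above 0.06 m and contact force between form_125 and the fingers below 0.02 N) or (height (world z) of form_100 above 0.06 m and contact force between form_100 and the fingers below 0.02 N) or (height (world z) of form_75 above 0.06 m and contact force between form_75 and the fingers below 0.02 N) or (height (world z) of form_50 above 0.06 m and contact force between form_50 and the fingers below 0.02 N)).
It also fails if it takes over 96 s, if anything falls off the work surface, if the arm or the gripper's body presses on something with over 40 N, if the wrist force passes 120 N, or if a joint passes its speed limit or range.

## Robot

A 6-joint arm with a two-finger parallel gripper is mounted at the origin on the work surface. World frame = base frame: x ahead of the robot, y to its left, z up, the work surface at z = 0. Lengths are in m, angles in degrees, forces in N, time in s.
With the tool pointing down it reaches from about 0.35 to 0.875 m from the base axis. Payload 4.2 kg.
Tool frame: the origin (TCP) lies between the finger pads; the fingertips stand 17 mm ahead of it and the grasp point (between the pads) lies 2 mm behind it; z points along the fingers, y is the line along which they close (so a half turn about z gives the same grasp; the last joint's range is limited). The gripper opens to 87 mm and grips with 3 to 60 N. Pads are 19 mm wide; open, the fingers measure 117 mm over their backs; the gripper's body (75 mm by 190 mm) begins 51 mm behind the grasp point.
Start: joints at [-56.115, 22.042, 0.453, 0, -68.411, -14.817], TCP at [0.204, -0.591, 0.24] pointing down, gripper open.
Joint ranges: [-179.83, 179.83], [-69.29, 118.12], [-61.27, 80.66], [-181.25, 117.63], [-171.15, -9.14], [-177.46, 177.46]. Speed limits (degrees/s): [159.86, 159.86, 180, 180, 180, 180].

## Interface

Orientations are given as a 3x3 rotation matrix whose columns are the frame's x, y, z axes.
In Python, from station import r gives the robot as it stands.
- The arm moves only by the tool servo_tool, never from a script. Its argument "targets" is a list of rows, each a list of 5 numbers: the shift along the world's x, y, z in units of 30 mm (1.0 is 30 mm), then the turn about the world's z in rad, then the finger opening in mm, from 0 to 87. In form: [[x, y, z, turn, gripper], ...]. A call has exactly 5 rows; each row is the pose to reach, as a shift and turn from the pose commanded when the call began; what a row does not reach only later rows make up. A row lasts 1/12 s, in which the tool goes at most 41.7 mm and 7.16 degrees, less where a joint would pass 70% of its speed; a pose out of reach is approached as far as the arm can. A call with a gripper value outside its range is refused whole. The fingers move at their own pace and stop on an object; the grip force is fixed at half the most. Time passes only in rows, so rows that repeat a pose let the fingers close, or fill a call up. It gives the time, the measured TCP pose, the force, the opening and the grip force at its end, in the units of the state.
- r.sense(): the state, without advancing time (a new reading comes with each control period).
- r.capture(name): name is "scene" or "side" or "wrist"; returns a dict with "pixels" (420x560x3 uint8, red, green, blue), "fx", "fy", "cx", "cy" (pixels), "world_from_camera" (4x4, takes a point from camera to world coordinates). Camera axes: x right, y down, z forward; pixel columns grow to the right and rows downward; lengths in m; the calibration is good to about 2 mm. A picture is of the moment at which its call begins. There is no depth.
- r.finish_job(): hands the job in; it is judged then, once.
The state is a dict: "time_s": time; "joints": joint angles; "joint_velocities": joint speeds; "effort": joint torques, N m; "tcp_pos": TCP position; "ee_rot": TCP orientation; "wrist_force": force on the tool from outside, world axes, zero at the start; "moment": the same for the moment, N m; "gripper_width": opening from 0.0 (shut) to 1.0 (fully open); "gripper_force": force on a finger pad.
Only numpy, scipy, OpenCV 4.12 (cv2) and the standard library are available. Lean on these libraries where they do the work, as an engineer would, in place of code of your own. Each camera call takes 0.05 s, during which the arm holds its last target. There are 200 camera calls.

## Working session

There is one attempt and no reset: what is moved stays moved. The work goes in short steps, Python scripts to look and compute and a tool call to move; the robot and the scene stay as the last step left them, time stands still between calls to the robot, and variables do not carry over. Pictures are saved under pics/ and viewed, at most 14 in all, crops included, and the job is handed in when it is done.

Besides the shell and the picture viewer there is one more tool, called by a JSON object that holds its "fn" and its "kwargs", one argument or row to a line. servo_tool: Moves the arm, as the interface text tells. Its arguments: {"type":"object","properties":{"targets":{"type":"array","items":{"type":"array","items":{"type":"number"}}}},"required":["targets"]}

```bash
mkdir -p pics; ls; cat > h.py <<'E'
import numpy as np, cv2
from station import r
def cap(n):
    c=r.capture(n); c['bgr']=cv2.cvtColor(np.asarray(c['pixels'],np.uint8),cv2.COLOR_RGB2BGR); return c
def ray(c,u,v):
    T=np.array(c['world_from_camera']); d=T[:3,:3]@np.array([(u-c['cx'])/c['fx'],(v-c['cy'])/c['fy'],1]); return T[:3,3],d/np.linalg.norm(d)
def onz(c,u,v,z):
    o,d=ray(c,u,v); return o+d*(z-o[2])/d[2]
def tri(c1,p1,c2,p2):
    (a,d),(b,e)=ray(c1,*p1),ray(c2,*p2)
    s=np.linalg.lstsq(np.array([d,-e]).T,b-a,rcond=None)[0]
    return (a+s[0]*d+b+s[1]*e)/2, np.linalg.norm(a+s[0]*d-b-s[1]*e)
def proj(c,P):
    T=np.linalg.inv(np.array(c['world_from_camera'])); q=T[:3,:3]@np.array(P)+T[:3,3]; return c['fx']*q[0]/q[2]+c['cx'],c['fy']*q[1]/q[2]+c['cy']
E
python3 - <<'E'
from h import *
for n in ('scene','side','wrist'):
    c=cap(n); cv2.imwrite(f'pics/{n}0.png',c['bgr']); print(n,np.round(c['world_from_camera'],3).tolist(),c['fx'])
s=r.sense();print(s)
E
```

```text
pics
scene [[-0.148, 0.701, -0.698, 1.288], [0.989, 0.107, -0.101, 0.139], [0.004, -0.705, -0.709, 0.739], [0.0, 0.0, 0.0, 1.0]] 460.5090798154884
side [[-0.99, -0.114, 0.083, 0.518], [-0.14, 0.741, -0.657, 0.763], [0.014, -0.662, -0.749, 0.882], [0.0, 0.0, 0.0, 1.0]] 422.40466600106055
wrist [[-0.327, 0.912, 0.249, 0.136], [0.945, 0.314, 0.088, -0.614], [0.002, 0.264, -0.964, 0.384], [0.0, 0.0, 0.0, 1.0]] 363.110154753248
{'time_s': 0.15, 'joints': array([-5.61169965e+01,  2.20790020e+01,  3.97859866e-01, -2.00675220e-02,
       -6.84122486e+01, -1.48169119e+01]), 'joint_velocities': array([-0.01497442, -0.05189438,  0.33432761,  0.00082075,  0.17009698,
        0.03303706]), 'effort': array([-3.98441653e-04, -3.91051877e+01,  1.87586474e+01,  4.22230974e+00,
        1.23489505e-02, -1.49343236e-04]), 'tcp_pos': array([ 0.20403603, -0.59030054,  0.23873008]), 'ee_rot': array([[-9.45184539e-01, -3.26536031e-01, -6.38327792e-04],
       [-3.26536639e-01,  9.45183299e-01,  1.53471521e-03],
       [ 1.02196953e-04,  1.65902650e-03, -9.99998619e-01]]), 'wrist_force': array([-0.12533153,  0.76280561, -0.75327483]), 'moment': array([0.00856601, 0.03468407, 0.00037269]), 'gripper_force': 0.0, 'gripper_width': 1.0033759223541099}
```

View pics/scene0.png

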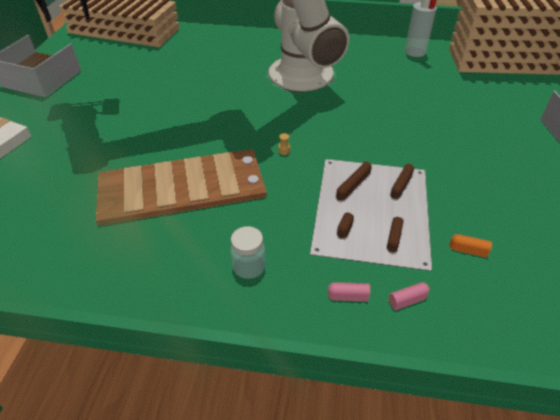

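View pics/side0.png

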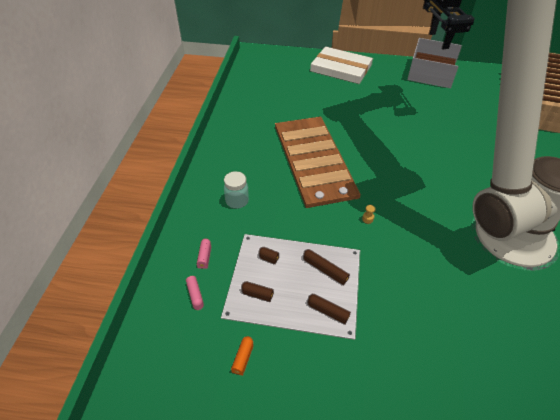

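The scene view shows the dark forms at about (354,181), (402,181), (345,225) and (396,233). The studs are at (247,160) and (253,180), with slats 1 to 4 at (227,174), (196,178), (164,183) and (133,188). The side view shows the forms at (326,267), (329,308), (269,255) and (257,291), and slat 1 at (326,180).

Things that could be mistaken for a form, in the scene view, are orange (471,245) and pink (349,292) and (409,295). I reject these by colour. The four dark ones on the plate are the right ones.

```bash
cat >> h.py <<'E'
def blobs(c,kind,roi,amin=60):
    """list of (centroid, area, minAreaRect) inside roi (x0,y0,x1,y1)"""
    hsv=cv2.cvtColor(c['bgr'],cv2.COLOR_BGR2HSV); H,S,V=[hsv[...,i].astype(int) for i in range(3)]
    if kind=='dark': m=(V<110)&((H<25)|(H>165))
    if kind=='slat': m=(V>135)&(H>8)&(H<30)&(S>50)
    if kind=='stud': m=(V>120)&(S<50)
    m=m.astype(np.uint8)*255
    x0,y0,x1,y1=roi; k=np.zeros_like(m); k[y0:y1,x0:x1]=m[y0:y1,x0:x1]
    k=cv2.morphologyEx(k,cv2.MORPH_OPEN,np.ones((3,3)))
    out=[]
    for q in cv2.findContours(k,cv2.RETR_EXTERNAL,cv2.CHAIN_APPROX_NONE)[0]:
        if cv2.contourArea(q)<amin: continue
        M=cv2.moments(q); out.append(((M['m10']/M['m00'],M['m01']/M['m00']),M['m00'],cv2.boxPoints(cv2.minAreaRect(q)),q))
    return out
E
python3 - <<'E'
from h import *
a=cap('scene');b=cap('side')
rois={'dark':[(322,162,425,258),(232,240,355,328)],'slat':[(100,145,242,215),(275,115,355,190)],'stud':[(235,150,262,190),(310,182,352,202)]}
for k,(ra,rb) in rois.items():
    A=blobs(a,k,ra,15);B=blobs(b,k,rb,15)
    print(k,[(np.round(x[0]).tolist(),x[1]) for x in A],[(np.round(x[0]).tolist(),x[1]) for x in B])
    for x in A:
        best=min(((tri(a,x[0],b,y[0]),y) for y in B),key=lambda t:t[0][1]+10*abs(t[0][0][2]-0.02))
        bx=x[2]; e=[(bx[i]+bx[(i+1)%4])/2 for i in range(4)]
        if np.linalg.norm(e[0]-e[2])<np.linalg.norm(e[1]-e[3]): e=e[1:]
        z=.018 if k=='dark' else .024
        p,q=onz(a,*e[0],z),onz(a,*e[2],z)
        by=best[1][2]; f=[(by[i]+by[(i+1)%4])/2 for i in range(4)]
        if np.linalg.norm(f[0]-f[2])<np.linalg.norm(f[1]-f[3]): f=f[1:]
        p2,q2=onz(b,*f[0],z),onz(b,*f[2],z)
        print(np.round(x[0]),np.round(best[0][0],4),'gap%.4f'%best[0][1],'L%.3f %.3f'%(np.linalg.norm(p-q),np.linalg.norm(p2-q2)),'yaw',*[np.round(np.degrees(np.arctan2(*(g-h)[1::-1]))%180,1) for g,h in((p,q),(p2,q2))])
E
```

```text
dark [([395.0, 235.0], 327.0), ([345.0, 226.0], 253.5), ([402.0, 182.0], 356.0), ([353.0, 182.0], 516.5)] [([328.0, 308.0], 548.5), ([257.0, 291.0], 371.0), ([325.0, 267.0], 583.5), ([268.0, 255.0], 206.0)]
[395. 235.] [0.6404 0.2753 0.0148] gap0.0005 L0.098 0.076 yaw 169.8 170.8
[345. 226.] [0.6315 0.1719 0.0159] gap0.0004 L0.072 0.051 yaw 163.5 163.0
[402. 182.] [0.4737 0.2947 0.0146] gap0.0002 L0.129 0.099 yaw 158.7 158.7
[353. 182.] [0.4884 0.183  0.0123] gap0.0003 L0.147 0.127 yaw 150.4 150.6
slat [([177.0, 182.0], 5232.5)] [([314.0, 155.0], 2994.5)]
[177. 182.] [ 0.553  -0.2178  0.0131] gap0.0024 L0.317 0.368 yaw 112.1 114.4
stud [([253.0, 179.0], 51.5), ([247.0, 159.0], 49.5)] [([319.0, 194.0], 31.5), ([343.0, 190.0], 34.0)]
[253. 179.] [ 0.5242 -0.0466  0.0222] gap0.0002 L0.021 0.023 yaw 98.7 95.0
[247. 159.] [ 0.4578 -0.0738  0.0212] gap0.0001 L0.019 0.020 yaw 98.8 8.8
```

```bash
python3 - <<'E'
import re
s=open('h.py').read()
s=s.replace("m=(V>135)&(H>8)&(H<30)&(S>50)","m=(V>TH)&(H>8)&(H<30)&(S>50)").replace("def blobs","TH=175\ndef blobs")
open('h.py','w').write(s)
import h; from h import *
a=cap('scene');b=cap('side')
hs=lambda c,u,v:cv2.cvtColor(c['bgr'],cv2.COLOR_BGR2HSV)[v,u].tolist()
print([hs(a,*p) for p in((227,174),(211,176),(133,188),(108,195),(180,182))],[hs(b,*p) for p in((326,180),(304,133),(321,170))])
for th in (150,165,180):
    h.TH=th; print(th,[[(np.round(x[0],1).tolist(),x[1]) for x in blobs(c,'slat',ro,30)] for c,ro in((a,(100,145,242,215)),(b,(275,115,355,190)))])
E
```

```text
[[17, 97, 182], [12, 142, 144], [17, 97, 178], [15, 128, 132], [12, 148, 141]] [[16, 117, 192], [16, 118, 198], [12, 161, 147]]
150 [[([132.6, 188.7], 736.0), ([164.4, 183.7], 731.0), ([195.5, 178.7], 705.0), ([225.9, 174.0], 681.5)], [([323.9, 177.5], 461.0), ([316.9, 161.5], 409.5), ([310.1, 146.4], 375.5), ([305.9, 130.9], 394.5)]]
165 [[([132.6, 188.5], 674.5), ([164.3, 183.7], 671.0), ([195.3, 178.8], 649.5), ([225.5, 174.1], 625.5)], [([324.2, 177.6], 431.5), ([317.2, 161.5], 387.0), ([310.7, 146.5], 342.5), ([304.3, 132.6], 303.5)]]
180 [[([137.5, 200.3], 91.5), ([164.7, 190.4], 280.0), ([226.8, 180.9], 307.0), ([195.5, 186.1], 299.5)], [([324.3, 177.6], 407.5), ([317.0, 161.6], 365.0), ([310.4, 146.6], 320.0), ([304.3, 132.6], 286.0)]]
```

{"fn": "servo_tool", "kwargs": {
  "targets": [
    [0.6,1.0,0.6,0,87],
    [1.4,2.0,1.2,0,87],
    [2.2,3.0,1.8,0,87],
    [3.0,4.0,2.4,0,87],
    [3.8,5.0,3.0,0,87]
  ]
}}

```text
time_s: 0.77
tcp_pos: [0.317, -0.4413, 0.3292]
ee_rot: [[-0.945, -0.326, 0.0], [-0.326, 0.945, -0.0], [-0.0, -0.0, -1.0]]
wrist_force: [1.5, -0.9, 0.7]
gripper_width: 1.0
gripper_force: 0.0
```

{"fn": "servo_tool", "kwargs": {
  "targets": [
    [0.6,1.0,0,0,87],
    [1.2,2.0,0,0,87],
    [1.8,3.0,0,0,87],
    [2.4,4.0,0,0,87],
    [2.8,5.0,0,0,87]
  ]
}}

```text
time_s: 1.18
tcp_pos: [0.4015, -0.2912, 0.3283]
ee_rot: [[-0.945, -0.327, 0.001], [-0.327, 0.945, -0.0], [-0.001, -0.0, -1.0]]
wrist_force: [0.8, -0.5, 1.1]
gripper_width: 0.999
gripper_force: 0.0
```

```bash
python3 - <<'E'
import h; from h import *
h.TH=165
a=cap('scene');b=cap('side');w=cap('wrist');cv2.imwrite('pics/w1.png',w['bgr'])
A=sorted(blobs(a,'slat',(100,145,242,215),30),key=lambda x:-x[0][0]);B=sorted(blobs(b,'slat',(275,115,355,190),30),key=lambda x:-x[0][1])
print([len(A),len(B)])
for x,y in zip(A,B): P,g=tri(a,x[0],b,y[0]); print(np.round(P,4),round(g,4), [np.round(onz(c,*q[0],.024),4)[:2].tolist() for c,q in((a,x),(b,y))])
E
```

```text
[4, 4]
[ 0.4761 -0.1325  0.0228] 0.0002 [[0.4775, -0.132], [0.4761, -0.1314]]
[ 0.5292 -0.1797  0.0237] 0.001 [[0.529, -0.18], [0.5294, -0.1787]]
[ 0.624  -0.2251  0.0232] 0.0007 [[0.6244, -0.225], [0.624, -0.2237]]
[ 0.6164 -0.3007  0.0232] 0.0002 [[0.6172, -0.3001], [0.6163, -0.2998]]
```

View pics/w1.png

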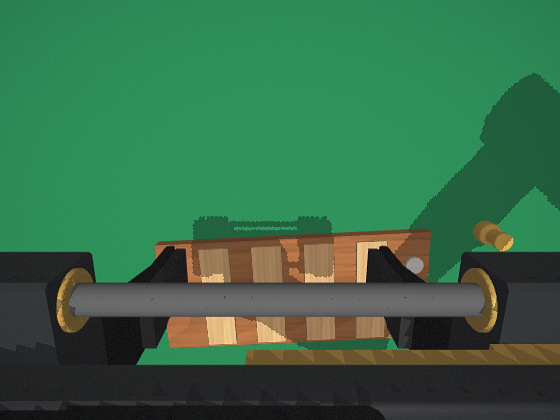

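The wrist view shows the board at the bottom, partly hidden by the gripper: slats around (215,295) to (370,285), a stud at (415,265), the punch at (492,236). I'll use the unobstructed first centroids instead.

```bash
python3 - <<'E'
import h; from h import *
a=cap('scene');b=cap('side')
S=[(225.5,174.1),(195.3,178.8),(164.3,183.7),(132.6,188.5)];D=[(324.2,177.6),(317.2,161.5),(310.7,146.5),(304.3,132.6)]
P=[]
for s,d in zip(S,D):
    p,g=tri(a,s,b,d);P.append(p);print(np.round(p,4),round(g,4),np.round(onz(a,*s,.024)[:2],4),np.round(onz(b,*d,.024)[:2],4))
P=np.array(P);print(np.linalg.norm(np.diff(P[:,:2],axis=0),axis=1)); v=P[3]-P[0]; print('slat x yaw',np.degrees(np.arctan2(v[1],v[0]))+90)
E
```

```text
[ 0.5158 -0.1135  0.0213] 0.0027 [ 0.5202 -0.1114] [ 0.5152 -0.1125]
[ 0.5419 -0.1786  0.0212] 0.0029 [ 0.5464 -0.176 ] [ 0.5413 -0.1775]
[ 0.5681 -0.244   0.0208] 0.0031 [ 0.573  -0.2408] [ 0.5674 -0.2425]
[ 0.595  -0.3087  0.0212] 0.0022 [ 0.5989 -0.3058] [ 0.5944 -0.3068]
[0.07011382 0.07048424 0.07003472]
slat x yaw 22.10193023879144
```

{"fn": "servo_tool", "kwargs": {
  "targets": [
    [0.2,1.2,0.3,0,87],
    [0.5,2.4,0.6,0,87],
    [0.8,3.6,0.9,0,87],
    [1.1,4.8,1.0,0,87],
    [1.4,6.0,1.0,0,87]
  ]
}}

```text
time_s: 1.85
tcp_pos: [0.4428, -0.1127, 0.3595]
ee_rot: [[-0.946, -0.324, 0.003], [-0.324, 0.946, -0.0], [-0.002, -0.001, -1.0]]
wrist_force: [1.9, -0.4, -0.3]
gripper_width: 1.002
gripper_force: 0.0
```

{"fn": "servo_tool", "kwargs": {
  "targets": [
    [0.5,1.2,0,0,87],
    [1,2.4,0,0,87],
    [1.5,3.6,0,0,87],
    [2.0,4.8,0,0,87],
    [2.5,6.0,0,0,87]
  ]
}}

```text
time_s: 2.27
tcp_pos: [0.5182, 0.0676, 0.3584]
ee_rot: [[-0.946, -0.325, 0.0], [-0.325, 0.946, -0.0], [-0.0, -0.0, -1.0]]
wrist_force: [0.9, -0.7, 0.1]
gripper_width: 1.003
gripper_force: 0.0
```

{"fn": "servo_tool", "kwargs": {
  "targets": [
    [0.6,1.0,0,0.1,87],
    [1.2,2,0,0.22,87],
    [1.8,3,0,0.33,87],
    [2.4,3.4,0,0.33,87],
    [2.4,3.4,0,0.33,87]
  ]
}}

```text
time_s: 2.68
tcp_pos: [0.5923, 0.1706, 0.3555]
ee_rot: [[-0.788, -0.615, -0.002], [-0.615, 0.788, -0.001], [0.002, 0.0, -1.0]]
wrist_force: [0.7, -1.0, -1.2]
gripper_width: 0.999
gripper_force: 0.0
```

```bash
python3 - <<'E'
from h import *
w=cap('wrist');cv2.imwrite('pics/w2.png',w['bgr']);print(r.sense()['tcp_pos'],r.sense()['time_s'])
E
```

```text
[0.59097407 0.16910785 0.3560486 ] 2.7333
```

View pics/w2.png

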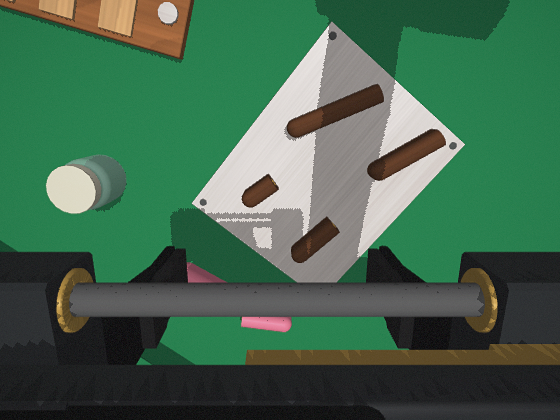

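The wrist view shows all four dark forms: 125 at (336,111), 100 at (407,154), 50 at (260,190) and 75 at (315,240). The pink ones are at (205,272) and (266,324). Next I measure from this view and triangulate against the first scene and side centroids.

```bash
cat > m.py <<'E'
from h import *
def mid(bx):
    e=[(bx[i]+bx[(i+1)%4])/2 for i in range(4)]
    return e[1:] if np.linalg.norm(e[0]-e[2])<np.linalg.norm(e[1]-e[3]) else e
def forms(w,roi,z=.02):
    R=[]
    for x in blobs(w,'dark',roi,100):
        e=mid(x[2]);p,q=onz(w,*e[0],z),onz(w,*e[2],z)
        R.append((x[0],(p+q)/2,np.linalg.norm(p-q),np.degrees(np.arctan2(*(p-q)[1::-1]))%180,onz(w,*x[0],z)))
    return R
E
python3 - <<'E'
from m import *
w=cap('wrist');a=cap('scene');b=cap('side')
R=forms(w,(230,70,450,270))
init=[((395,235),(257,291)),((345,226),(268,255)),((402,182),(328,308)),((353,182),(325,267))]
for x in R:
    i=min(init,key=lambda t:np.linalg.norm(tri(a,t[0],b,t[1])[0][:2]-x[1][:2]))
    print(np.round(x[0],1),np.round(x[1],4),'L %.4f yaw %.1f'%x[2:4],'cen',np.round(x[4][:2],4),'tri side',np.round(tri(w,x[0],b,i[1])[0],4),'scene',np.round(tri(w,x[0],a,i[0])[0],4))
print('jar',onz(a,248,236,.085),'punch',onz(a,285,153,0), 'stud wrist',onz(w,168,13,.024))
E
```

```text
[313.8 241.5] [0.6415 0.2733 0.02  ] L 0.0767 yaw 170.5 cen [0.6396 0.2737] tri side [0.6404 0.2752 0.0151] scene [0.6407 0.2756 0.0149]
[258.9 192.9] [0.6324 0.1702 0.02  ] L 0.0517 yaw 163.8 cen [0.6314 0.1705] tri side [0.6322 0.1711 0.0142] scene [0.6322 0.1716 0.0158]
[405.5 156. ] [0.474  0.2927 0.02  ] L 0.1066 yaw 158.1 cen [0.4727 0.2933] tri side [0.473  0.2947 0.016 ] scene [0.4717 0.2959 0.012 ]
[335.5 112.5] [0.4894 0.183  0.02  ] L 0.1291 yaw 150.1 cen [0.4873 0.1844] tri side [0.4878 0.1852 0.0143] scene [0.4864 0.1845 0.0098]
jar [ 0.74702409 -0.00791327  0.085     ] punch [0.39410128 0.00950625 0.        ] stud wrist [ 0.5229315  -0.04701058  0.024     ]
```

The masked lengths come out at 77, 52, 107 and 129 mm here, and 76, 51, 99 and 127 mm in the side view, so the identities are clear. Silhouette centroids at about z 0.015 fit forms standing on a 4 mm plate. Below is one close crop to check the choice, then the approach to form_125.

```bash
python3 - <<'E'
from h import *
w=cap('wrist');cv2.imwrite('pics/crop.png',cv2.resize(w['bgr'][70:270,230:460],None,fx=2.5,fy=2.5));s=r.sense();print(s['tcp_pos'])
E
```

```text
[0.58927971 0.16763319 0.35869582]
```

View pics/crop.png

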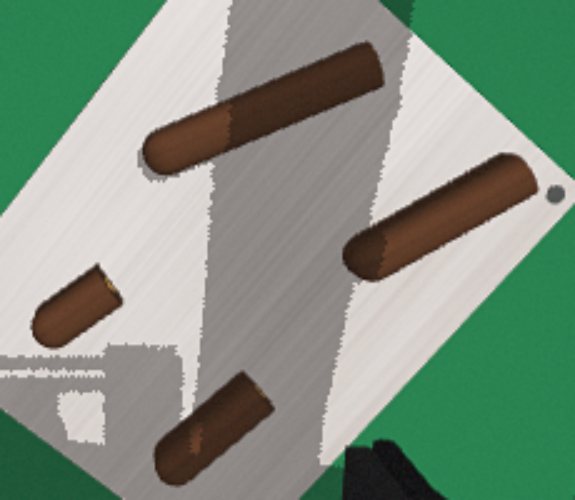

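{"fn": "servo_tool", "kwargs": {
  "targets": [
    [-0.35,0.1,-0.8,-0.12,55],
    [-0.7,0.2,-1.6,-0.24,55],
    [-1.05,0.3,-2.4,-0.36,55],
    [-1.4,0.3,-3.2,-0.48,55],
    [-1.7,0.3,-4.0,-0.6,55]
  ]
}}

```text
time_s: 3.35
tcp_pos: [0.5374, 0.177, 0.2384]
ee_rot: [[-0.998, -0.056, 0.002], [-0.056, 0.998, 0.001], [-0.002, 0.001, -1.0]]
wrist_force: [0.1, -0.6, -0.6]
gripper_width: 0.708
gripper_force: 0.0
```

{"fn": "servo_tool", "kwargs": {
  "targets": [
    [-0.35,0.1,-0.8,-0.12,55],
    [-0.7,0.12,-1.6,-0.24,55],
    [-1.05,0.12,-2.4,-0.36,55],
    [-1.4,0.12,-3.2,-0.48,55],
    [-1.7,0.12,-4.0,-0.583,55]
  ]
}}

```text
time_s: 3.77
tcp_pos: [0.4867, 0.1807, 0.1185]
ee_rot: [[-0.864, 0.503, 0.002], [0.503, 0.864, 0.001], [-0.001, 0.002, -1.0]]
wrist_force: [0.3, 0.7, -0.8]
gripper_width: 0.633
gripper_force: 0.0
```

{"fn": "servo_tool", "kwargs": {
  "targets": [
    [0,0,-0.3,0,55],
    [0,0,-0.6,0,55],
    [0,0,-0.6,0,55],
    [0,0,-0.6,0,55],
    [0,0,-0.6,0,55]
  ]
}}

```text
time_s: 4.18
tcp_pos: [0.4889, 0.1823, 0.1016]
ee_rot: [[-0.868, 0.496, 0.003], [0.496, 0.868, 0.002], [-0.002, 0.003, -1.0]]
wrist_force: [0.2, -0.2, -0.3]
gripper_width: 0.633
gripper_force: 0.0
```

The crop shows four plain dark-wood forms on the plate, 125 at top centre, 100 at right, and none of them coloured. The choice stands. Now I descend, close and lift.

{"fn": "servo_tool", "kwargs": {
  "targets": [
    [0,0.03,-0.8,0,55],
    [0,0.03,-1.6,0,55],
    [0,0.03,-2.2,0,55],
    [0,0.03,-2.6,0,55],
    [0,0.03,-2.6,0,55]
  ]
}}

```text
time_s: 4.6
tcp_pos: [0.4884, 0.1831, 0.0224]
ee_rot: [[-0.868, 0.496, 0.001], [0.496, 0.868, -0.0], [-0.001, 0.0, -1.0]]
wrist_force: [-0.4, 0.9, 0.0]
gripper_width: 0.632
gripper_force: 0.0
```

{"fn": "servo_tool", "kwargs": {
  "targets": [
    [0,0,0,0,10],
    [0,0,0,0,10],
    [0,0,0,0,10],
    [0,0,0,0,10],
    [0,0,0,0,10]
  ]
}}

```text
time_s: 5.02
tcp_pos: [0.4877, 0.1828, 0.0226]
ee_rot: [[-0.868, 0.497, 0.001], [0.497, 0.868, 0.0], [-0.0, 0.001, -1.0]]
wrist_force: [0.2, 0.2, -0.2]
gripper_width: 0.343
gripper_force: 0.0
```

{"fn": "servo_tool", "kwargs": {
  "targets": [
    [0,0,0,0,10],
    [0,0,0,0,10],
    [0,0,0,0,10],
    [0,0,0,0,10],
    [0,0,0,0,10]
  ]
}}

```text
time_s: 5.43
tcp_pos: [0.4877, 0.1828, 0.0225]
ee_rot: [[-0.868, 0.497, 0.0], [0.497, 0.868, 0.0], [-0.0, 0.0, -1.0]]
wrist_force: [0.5, 0.6, 3.3]
gripper_width: 0.276
gripper_force: 30.0
```

Gripped at 24.0 mm, which matches the form's width. I lift and carry it to slat 1, and look there before lowering.

{"fn": "servo_tool", "kwargs": {
  "targets": [
    [0,0,0.4,0,10],
    [0,0,1.2,0,10],
    [0,0,2.0,0,10],
    [0,-0.3,2.8,0,10],
    [0,-0.9,3.5,0,10]
  ]
}}

```text
time_s: 5.85
tcp_pos: [0.4877, 0.1565, 0.1284]
ee_rot: [[-0.869, 0.495, 0.001], [0.495, 0.869, 0.0], [-0.0, 0.001, -1.0]]
wrist_force: [-0.8, 0.5, -0.6]
gripper_width: 0.272
gripper_force: 30.0
```

{"fn": "servo_tool", "kwargs": {
  "targets": [
    [0.1,-0.9,0,0.1,10],
    [0.2,-1.8,0,0.2,10],
    [0.3,-2.7,0,0.3,10],
    [0.4,-3.6,0,0.4,10],
    [0.5,-4.5,0,0.5,10]
  ]
}}

```text
time_s: 6.27
tcp_pos: [0.5019, 0.0193, 0.1269]
ee_rot: [[-1.0, 0.015, -0.001], [0.015, 1.0, 0.0], [0.001, -0.0, -1.0]]
wrist_force: [0.1, -0.1, -1.0]
gripper_width: 0.269
gripper_force: 30.0
```

{"fn": "servo_tool", "kwargs": {
  "targets": [
    [0.1,-0.9,0,0.1,10],
    [0.2,-1.8,0,0.2,10],
    [0.3,-2.7,0,0.3,10],
    [0.37,-3.6,0,0.4,10],
    [0.37,-4.52,0,0.404,10]
  ]
}}

```text
time_s: 6.68
tcp_pos: [0.5133, -0.1162, 0.1268]
ee_rot: [[-0.926, -0.378, -0.001], [-0.378, 0.926, 0.0], [0.001, 0.0, -1.0]]
wrist_force: [0.2, 0.3, -1.1]
gripper_width: 0.276
gripper_force: 30.0
```

```bash
python3 - <<'E'
from h import *
s=r.sense();print(s['tcp_pos'],s['ee_rot'][:2,1],s['gripper_force'],s['joints'])
a=cap('scene');b=cap('side');w=cap('wrist')
cv2.imwrite('pics/p1.png',np.vstack([np.hstack([cv2.resize(a['bgr'][120:240,80:290],(400,229)),cv2.resize(b['bgr'][100:220,250:460],(400,229))]),np.hstack([cv2.resize(w['bgr'],(400,300)),np.zeros((300,400,3),np.uint8)])]))
E
```

```text
[ 0.51334708 -0.11618157  0.12677804] [-0.37770669  0.9259252 ] 29.99989841133356 [ 4.91568969e+00  1.90839865e+01 -2.21786144e+01 -1.50439469e-02
 -4.87829317e+01 -7.27140597e+01]
```

View pics/p1.png

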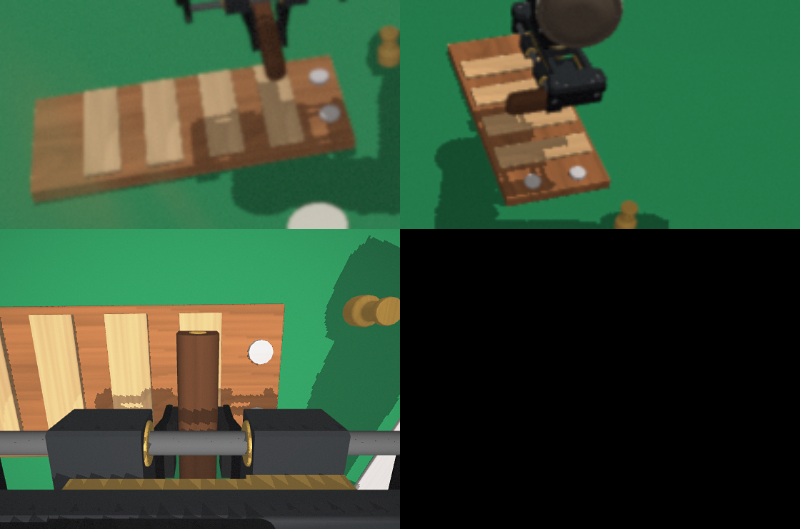

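The wrist tile shows the form held straight, over slat 1 by the stud. The near ends of slats 1 to 3 sit at about (281,119), (177,120) and (71,121) in full pixels. I'll turn those edges into slat centres.

```bash
python3 - <<'E'
import h;from h import *
w=cap('wrist');s=r.sense();print(s['tcp_pos'])
hsv=cv2.cvtColor(w['bgr'],cv2.COLOR_BGR2HSV)
H,S,V=[hsv[...,i].astype(int) for i in range(3)]
m=((V>225)&(S<125)&(S>50)&(H<30)).astype(np.uint8)*255
k=np.zeros_like(m);k[100:225]=m[100:225]
th=np.radians(22.1);ux=np.array([np.cos(th),np.sin(th)])
for q in cv2.findContours(cv2.morphologyEx(k,cv2.MORPH_OPEN,np.ones((3,3))),0,1)[0]:
    if cv2.contourArea(q)<200: continue
    q=q[:,0];top=q[:,1].min();xs=q[np.abs(q[:,1]-top-4)<=4,0]
    u=(xs.min()+xs.max()+1)/2;e=onz(w,u,top,.024)[:2];wd=np.linalg.norm(onz(w,xs.min(),top,.024)-onz(w,xs.max()+1,top,.024))
    print(round(u,1),top,'width %.4f'%wd,'centre',np.round(e+.0725*ux,4))
E
```

```text
[ 0.51293364 -0.11554414  0.12664101]
1.5 172 width 0.0021 centre [ 0.6202 -0.2769]
68.5 119 width 0.0391 centre [ 0.5683 -0.2423]
173.5 118 width 0.0391 centre [ 0.5418 -0.1779]
279.0 116 width 0.0397 centre [ 0.5147 -0.1134]
```

Slat centres are confirmed to about 1 mm, at (0.5147,-0.1134), (0.542,-0.178) and (0.568,-0.242). Lowering in two steps.

{"fn": "servo_tool", "kwargs": {
  "targets": [
    [0.05,0.06,-0.7,0,10],
    [0.05,0.06,-1.4,0,10],
    [0.05,0.06,-2.1,0,10],
    [0.05,0.06,-2.55,0,10],
    [0.05,0.06,-2.55,0,10]
  ]
}}

```text
time_s: 7.3
tcp_pos: [0.5127, -0.1121, 0.0478]
ee_rot: [[-0.927, -0.375, -0.007], [-0.375, 0.927, 0.0], [0.006, 0.003, -1.0]]
wrist_force: [0.5, -0.1, -1.0]
gripper_width: 0.272
gripper_force: 30.0
```

{"fn": "servo_tool", "kwargs": {
  "targets": [
    [0,0,-0.06,0,10],
    [0,0,-0.12,0,10],
    [0,0,-0.12,0,10],
    [0,0,-0.12,0,10],
    [0,0,-0.12,0,10]
  ]
}}

```text
time_s: 7.72
tcp_pos: [0.5156, -0.113, 0.048]
ee_rot: [[-0.927, -0.375, 0.002], [-0.375, 0.927, 0.0], [-0.002, -0.001, -1.0]]
wrist_force: [-0.8, 0.4, -1.3]
gripper_width: 0.27
gripper_force: 30.0
```

{"fn": "servo_tool", "kwargs": {
  "targets": [
    [0,0,-0.07,0,10],
    [0,0,-0.14,0,10],
    [0,0,-0.16,0,10],
    [0,0,-0.16,0,10],
    [0,0,-0.16,0,10]
  ]
}}

```text
time_s: 8.13
tcp_pos: [0.5151, -0.1131, 0.0425]
ee_rot: [[-0.927, -0.374, -0.0], [-0.374, 0.927, -0.0], [0.0, 0.0, -1.0]]
wrist_force: [-0.9, 0.6, 2.1]
gripper_width: 0.273
gripper_force: 30.0
```

It is touching, with Fz about 2 N. I open and rise.

{"fn": "servo_tool", "kwargs": {
  "targets": [
    [0,0,0,0,45],
    [0,0,0,0,45],
    [0,0,0,0,45],
    [0,0,0,0,45],
    [0,0,0,0,45]
  ]
}}

```text
time_s: 8.55
tcp_pos: [0.5151, -0.1131, 0.0422]
ee_rot: [[-0.927, -0.374, -0.0], [-0.374, 0.927, 0.0], [0.0, 0.0, -1.0]]
wrist_force: [0.1, -0.4, 0.1]
gripper_width: 0.504
gripper_force: 0.0
```

{"fn": "servo_tool", "kwargs": {
  "targets": [
    [0,0,0.5,0,45],
    [0,0,1.3,0,45],
    [0,0,2.3,0,45],
    [0,0,3.3,0,45],
    [0,0,4.0,0,50]
  ]
}}

```text
time_s: 8.97
tcp_pos: [0.5159, -0.1132, 0.1651]
ee_rot: [[-0.927, -0.375, 0.003], [-0.375, 0.927, -0.0], [-0.003, -0.001, -1.0]]
wrist_force: [0.8, -0.0, -0.0]
gripper_width: 0.542
gripper_force: 0.0
```

{"fn": "servo_tool", "kwargs": {
  "targets": [
    [-0.1,1.1,0,-0.08,55],
    [-0.2,2.2,0,-0.16,55],
    [-0.3,3.3,0,-0.24,55],
    [-0.45,4.4,0,-0.32,55],
    [-0.6,5.5,0,-0.4,55]
  ]
}}

```text
time_s: 9.38
tcp_pos: [0.4966, 0.0532, 0.1625]
ee_rot: [[-1.0, 0.021, 0.0], [0.021, 1.0, 0.0], [-0.0, 0.0, -1.0]]
wrist_force: [0.5, -0.0, -0.3]
gripper_width: 0.632
gripper_force: 0.0
```

{"fn": "servo_tool", "kwargs": {
  "targets": [
    [-0.1,1.1,0,-0.08,55],
    [-0.2,2.2,0,-0.16,55],
    [-0.3,3.3,0,-0.24,55],
    [-0.45,4.4,0,-0.32,55],
    [-0.6,5.5,0,-0.36,55]
  ]
}}

```text
time_s: 9.8
tcp_pos: [0.4785, 0.2185, 0.1624]
ee_rot: [[-0.929, 0.37, 0.0], [0.37, 0.929, 0.0], [-0.0, 0.0, -1.0]]
wrist_force: [0.7, -0.6, -0.6]
gripper_width: 0.634
gripper_force: 0.0
```

{"fn": "servo_tool", "kwargs": {
  "targets": [
    [-0.1,0.9,-0.6,0,55],
    [-0.22,1.8,-1.2,0,55],
    [-0.22,2.54,-2.0,0,55],
    [-0.22,2.54,-2.0,0,55],
    [-0.22,2.54,-2.0,0,55]
  ]
}}

```text
time_s: 10.22
tcp_pos: [0.4716, 0.2933, 0.1007]
ee_rot: [[-0.931, 0.366, -0.003], [0.366, 0.931, -0.003], [0.001, -0.004, -1.0]]
wrist_force: [-0.5, -1.6, 0.9]
gripper_width: 0.63
gripper_force: 0.0
```

{"fn": "servo_tool", "kwargs": {
  "targets": [
    [0,0,-0.8,0,55],
    [0,0,-1.6,0,55],
    [0,0,-2.3,0,55],
    [0,0,-2.67,0,55],
    [0,0,-2.67,0,55]
  ]
}}

```text
time_s: 10.63
tcp_pos: [0.4728, 0.2922, 0.0226]
ee_rot: [[-0.93, 0.368, -0.0], [0.368, 0.93, -0.001], [-0.0, -0.001, -1.0]]
wrist_force: [-0.6, 0.0, 0.6]
gripper_width: 0.635
gripper_force: 0.0
```

{"fn": "servo_tool", "kwargs": {
  "targets": [
    [0,0,0,0,10],
    [0,0,0,0,10],
    [0,0,0,0,10],
    [0,0,0,0,10],
    [0,0,0,0,10]
  ]
}}

```text
time_s: 11.05
tcp_pos: [0.4726, 0.2931, 0.0227]
ee_rot: [[-0.93, 0.368, 0.001], [0.368, 0.93, 0.001], [-0.0, 0.001, -1.0]]
wrist_force: [0.4, 0.2, -0.7]
gripper_width: 0.339
gripper_force: 0.0
```

{"fn": "servo_tool", "kwargs": {
  "targets": [
    [0,0,0,0,10],
    [0,0,0,0,10],
    [0,0,0,0,10],
    [0,0,0,0,10],
    [0,0,0,0,10]
  ]
}}

```text
time_s: 11.47
tcp_pos: [0.4727, 0.2932, 0.0225]
ee_rot: [[-0.93, 0.367, 0.0], [0.367, 0.93, 0.0], [-0.0, 0.0, -1.0]]
wrist_force: [-0.4, 0.0, 2.7]
gripper_width: 0.272
gripper_force: 30.0
```

{"fn": "servo_tool", "kwargs": {
  "targets": [
    [0,0,0.4,0,10],
    [0,0,1.2,0,10],
    [0,0,2.0,0,10],
    [0,-0.3,2.8,0,10],
    [0,-0.9,3.5,0,10]
  ]
}}

```text
time_s: 11.88
tcp_pos: [0.4727, 0.2672, 0.1283]
ee_rot: [[-0.931, 0.366, 0.001], [0.366, 0.931, 0.001], [-0.0, 0.001, -1.0]]
wrist_force: [0.3, -0.1, 0.3]
gripper_width: 0.271
gripper_force: 30.0
```

{"fn": "servo_tool", "kwargs": {
  "targets": [
    [0.16,-1,0,0.08,10],
    [0.32,-2,0,0.16,10],
    [0.48,-3,0,0.24,10],
    [0.64,-4,0,0.32,10],
    [0.8,-5,0,0.4,10]
  ]
}}

```text
time_s: 12.3
tcp_pos: [0.4959, 0.1146, 0.1269]
ee_rot: [[-1.0, -0.028, -0.001], [-0.028, 1.0, -0.0], [0.001, -0.0, -1.0]]
wrist_force: [0.2, 0.6, -0.6]
gripper_width: 0.275
gripper_force: 30.0
```

{"fn": "servo_tool", "kwargs": {
  "targets": [
    [0.16,-1,0,0.08,10],
    [0.32,-2,0,0.16,10],
    [0.48,-3,0,0.24,10],
    [0.64,-4,0,0.32,10],
    [0.8,-5,0,0.361,10]
  ]
}}

```text
time_s: 12.72
tcp_pos: [0.52, -0.0354, 0.1268]
ee_rot: [[-0.926, -0.378, -0.001], [-0.378, 0.926, 0.0], [0.001, 0.001, -1.0]]
wrist_force: [0.3, 0.3, -0.0]
gripper_width: 0.276
gripper_force: 30.0
```

{"fn": "servo_tool", "kwargs": {
  "targets": [
    [0.16,-1,0,0,10],
    [0.32,-2,0,0,10],
    [0.48,-3,0,0,10],
    [0.72,-4,0,0,10],
    [0.72,-4.8,0,0,10]
  ]
}}

```text
time_s: 13.13
tcp_pos: [0.5426, -0.1799, 0.1267]
ee_rot: [[-0.927, -0.375, -0.0], [-0.375, 0.927, -0.0], [0.0, -0.0, -1.0]]
wrist_force: [-0.4, -0.0, -0.2]
gripper_width: 0.272
gripper_force: 30.0
```

{"fn": "servo_tool", "kwargs": {
  "targets": [
    [0,0,-0.7,0,10],
    [0,0,-1.4,0,10],
    [0,0,-2.1,0,10],
    [0,0,-2.6,0,10],
    [0,0,-2.6,0,10]
  ]
}}

```text
time_s: 13.55
tcp_pos: [0.539, -0.1777, 0.0453]
ee_rot: [[-0.927, -0.374, -0.008], [-0.374, 0.927, 0.001], [0.007, 0.004, -1.0]]
wrist_force: [-0.3, 0.0, -0.8]
gripper_width: 0.27
gripper_force: 30.0
```

{"fn": "servo_tool", "kwargs": {
  "targets": [
    [0,0,0,0,10],
    [0,0,-0.1,0,10],
    [0,0,-0.18,0,10],
    [0,0,-0.23,0,10],
    [0,0,-0.23,0,10]
  ]
}}

```text
time_s: 13.97
tcp_pos: [0.5422, -0.1778, 0.0427]
ee_rot: [[-0.927, -0.375, 0.001], [-0.375, 0.927, 0.0], [-0.001, -0.0, -1.0]]
wrist_force: [0.3, 0.6, -0.3]
gripper_width: 0.273
gripper_force: 30.0
```

{"fn": "servo_tool", "kwargs": {
  "targets": [
    [0,0,0,0,10],
    [0,0,0,0,10],
    [0,0,0,0,10],
    [0,0,0,0,10],
    [0,0,0,0,10]
  ]
}}

```text
time_s: 14.38
tcp_pos: [0.5422, -0.1779, 0.0426]
ee_rot: [[-0.927, -0.375, 0.0], [-0.375, 0.927, -0.0], [-0.0, -0.0, -1.0]]
wrist_force: [0.2, -0.4, -0.7]
gripper_width: 0.273
gripper_force: 30.0
```

{"fn": "servo_tool", "kwargs": {
  "targets": [
    [0,0,0,0,45],
    [0,0,0,0,45],
    [0,0,0,0,45],
    [0,0,0,0,45],
    [0,0,0,0,45]
  ]
}}

```text
time_s: 14.8
tcp_pos: [0.5421, -0.1779, 0.0423]
ee_rot: [[-0.927, -0.375, -0.0], [-0.375, 0.927, -0.0], [0.0, 0.0, -1.0]]
wrist_force: [0.9, 0.3, -0.3]
gripper_width: 0.497
gripper_force: 0.0
```

{"fn": "servo_tool", "kwargs": {
  "targets": [
    [0,0,0.5,0,45],
    [0,0,1.3,0,45],
    [0,0,2.3,0,45],
    [0,0,3.3,0,45],
    [0,0,4.0,0,50]
  ]
}}

```text
time_s: 15.22
tcp_pos: [0.5429, -0.1782, 0.1653]
ee_rot: [[-0.927, -0.376, 0.003], [-0.376, 0.927, -0.001], [-0.003, -0.002, -1.0]]
wrist_force: [0.1, -0.0, 1.0]
gripper_width: 0.541
gripper_force: 0.0
```

{"fn": "servo_tool", "kwargs": {
  "targets": [
    [0.24,1.1,0,-0.06,55],
    [0.48,2.2,0,-0.12,55],
    [0.72,3.3,0,-0.18,55],
    [0.96,4.4,0,-0.24,55],
    [1.2,5.5,0,-0.3,55]
  ]
}}

```text
time_s: 15.63
tcp_pos: [0.5781, -0.0115, 0.1626]
ee_rot: [[-0.997, -0.081, 0.0], [-0.081, 0.997, 0.0], [-0.0, 0.0, -1.0]]
wrist_force: [1.1, -1.2, -0.4]
gripper_width: 0.632
gripper_force: 0.0
```

{"fn": "servo_tool", "kwargs": {
  "targets": [
    [0.24,1.1,0,-0.06,55],
    [0.48,2.2,0,-0.12,55],
    [0.72,3.3,0,-0.18,55],
    [0.96,4.4,0,-0.24,55],
    [1.2,5.5,0,-0.25,55]
  ]
}}

```text
time_s: 16.05
tcp_pos: [0.6141, 0.1537, 0.1624]
ee_rot: [[-0.986, 0.166, -0.0], [0.166, 0.986, -0.0], [0.0, -0.0, -1.0]]
wrist_force: [1.1, 0.5, 0.5]
gripper_width: 0.635
gripper_force: 0.0
```

{"fn": "servo_tool", "kwargs": {
  "targets": [
    [0.24,1.1,0,0,55],
    [0.48,2.2,0,0,55],
    [0.72,3.3,-0.4,0,55],
    [0.88,4.07,-1.2,0,55],
    [0.88,4.07,-2.0,0,55]
  ]
}}

```text
time_s: 16.47
tcp_pos: [0.6418, 0.2794, 0.1022]
ee_rot: [[-0.987, 0.16, 0.004], [0.16, 0.987, 0.003], [-0.004, 0.004, -1.0]]
wrist_force: [1.5, 0.0, -0.2]
gripper_width: 0.638
gripper_force: 0.0
```

```bash
python3 - <<'E'
from m import *
s=r.sense();print(s['tcp_pos'],np.degrees(np.arctan2(s['ee_rot'][1,1],s['ee_rot'][0,1])))
a=cap('scene');b=cap('side')
cv2.imwrite('pics/p2.png',np.hstack([cv2.resize(a['bgr'][130:250,80:290],(400,229)),cv2.resize(b['bgr'][100:220,230:440],(400,229))]))
E
```

```text
[0.64175778 0.2794184  0.1022185 ] 80.7841779671473
```

View pics/p2.png

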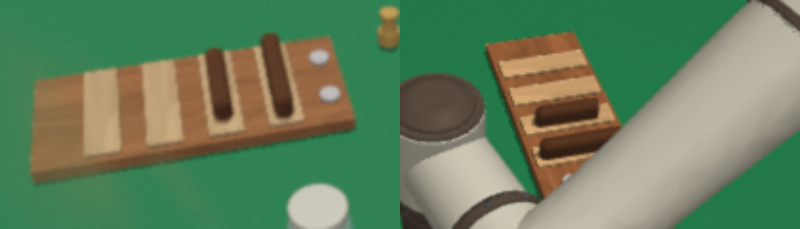

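Both forms lie flat along slats 1 and 2: 125 at crop (278,75), 100 at (218,85), centred. Now descending on form_75.

{"fn": "servo_tool", "kwargs": {
  "targets": [
    [0,0,-0.8,0,55],
    [0,0,-1.6,0,55],
    [0,0,-2.3,0,55],
    [0,0,-2.67,0,55],
    [0,0,-2.67,0,55]
  ]
}}

```text
time_s: 16.98
tcp_pos: [0.6407, 0.2734, 0.023]
ee_rot: [[-0.986, 0.164, -0.0], [0.164, 0.986, -0.001], [0.0, -0.001, -1.0]]
wrist_force: [-0.3, 1.0, 1.4]
gripper_width: 0.634
gripper_force: 0.0
```

{"fn": "servo_tool", "kwargs": {
  "targets": [
    [0,0,0,0,10],
    [0,0,0,0,10],
    [0,0,0,0,10],
    [0,0,0,0,10],
    [0,0,0,0,10]
  ]
}}

```text
time_s: 17.4
tcp_pos: [0.6407, 0.2741, 0.0228]
ee_rot: [[-0.986, 0.165, 0.001], [0.165, 0.986, 0.0], [-0.001, 0.0, -1.0]]
wrist_force: [-0.5, -0.1, 1.1]
gripper_width: 0.341
gripper_force: 0.0
```

{"fn": "servo_tool", "kwargs": {
  "targets": [
    [0,0,0,0,10],
    [0,0,0,0,10],
    [0,0,0,0,10],
    [0,0,0,0,10],
    [0,0,0,0,10]
  ]
}}

```text
time_s: 17.82
tcp_pos: [0.6406, 0.2742, 0.0225]
ee_rot: [[-0.986, 0.164, 0.0], [0.164, 0.986, 0.0], [-0.0, 0.0, -1.0]]
wrist_force: [0.0, 0.2, 1.7]
gripper_width: 0.276
gripper_force: 30.0
```

{"fn": "servo_tool", "kwargs": {
  "targets": [
    [0,0,0.4,0,10],
    [0,0,1.2,0,10],
    [0,0,2.0,0,10],
    [0,-0.3,2.8,0,10],
    [0,-0.9,3.5,0,10]
  ]
}}

```text
time_s: 18.23
tcp_pos: [0.6408, 0.2487, 0.1294]
ee_rot: [[-0.987, 0.162, 0.002], [0.162, 0.987, 0.001], [-0.002, 0.001, -1.0]]
wrist_force: [0.4, 0.7, -0.3]
gripper_width: 0.276
gripper_force: 30.0
```

{"fn": "servo_tool", "kwargs": {
  "targets": [
    [-0.16,-1.1,0,0.06,10],
    [-0.32,-2.2,0,0.12,10],
    [-0.48,-3.3,0,0.18,10],
    [-0.64,-4.4,0,0.24,10],
    [-0.8,-5.5,0,0.3,10]
  ]
}}

```text
time_s: 18.65
tcp_pos: [0.6159, 0.0808, 0.128]
ee_rot: [[-0.99, -0.138, 0.0], [-0.138, 0.99, 0.0], [-0.0, 0.0, -1.0]]
wrist_force: [-0.5, -0.8, -0.0]
gripper_width: 0.274
gripper_force: 30.0
```

{"fn": "servo_tool", "kwargs": {
  "targets": [
    [-0.16,-1.1,0,0.06,10],
    [-0.32,-2.2,0,0.12,10],
    [-0.48,-3.3,0,0.18,10],
    [-0.64,-4.4,0,0.24,10],
    [-0.8,-5.5,0,0.25,10]
  ]
}}

```text
time_s: 19.07
tcp_pos: [0.592, -0.0843, 0.128]
ee_rot: [[-0.926, -0.378, 0.001], [-0.378, 0.926, 0.0], [-0.001, -0.0, -1.0]]
wrist_force: [-0.2, 0.3, -0.5]
gripper_width: 0.275
gripper_force: 30.0
```

{"fn": "servo_tool", "kwargs": {
  "targets": [
    [-0.16,-1.1,0,0,10],
    [-0.32,-2.2,0,0,10],
    [-0.48,-3.3,0,0,10],
    [-0.64,-4.4,0,0,10],
    [-0.82,-5.32,0,0,10]
  ]
}}

```text
time_s: 19.48
tcp_pos: [0.5675, -0.2445, 0.1279]
ee_rot: [[-0.927, -0.375, 0.001], [-0.375, 0.927, -0.0], [-0.001, -0.0, -1.0]]
wrist_force: [0.4, 0.2, -1.3]
gripper_width: 0.273
gripper_force: 30.0
```

{"fn": "servo_tool", "kwargs": {
  "targets": [
    [0,0,-0.7,0,10],
    [0,0,-1.4,0,10],
    [0,0,-2.1,0,10],
    [0,0,-2.5,0,10],
    [0,0,-2.6,0,10]
  ]
}}

```text
time_s: 19.9
tcp_pos: [0.5663, -0.2421, 0.0471]
ee_rot: [[-0.927, -0.375, -0.004], [-0.375, 0.927, 0.001], [0.004, 0.003, -1.0]]
wrist_force: [-0.8, 0.2, -1.1]
gripper_width: 0.268
gripper_force: 30.0
```

{"fn": "servo_tool", "kwargs": {
  "targets": [
    [0,0,0,0,10],
    [0,0,-0.1,0,10],
    [0,0,-0.18,0,10],
    [0,0,-0.23,0,10],
    [0,0,-0.23,0,10]
  ]
}}

```text
time_s: 20.32
tcp_pos: [0.5681, -0.2423, 0.0428]
ee_rot: [[-0.927, -0.376, 0.001], [-0.376, 0.927, -0.0], [-0.001, -0.0, -1.0]]
wrist_force: [0.9, 0.2, -1.3]
gripper_width: 0.273
gripper_force: 30.0
```

{"fn": "servo_tool", "kwargs": {
  "targets": [
    [0,0,0,0,45],
    [0,0,0,0,45],
    [0,0,0,0,45],
    [0,0,0,0,45],
    [0,0,0,0,45]
  ]
}}

```text
time_s: 20.73
tcp_pos: [0.568, -0.2424, 0.0425]
ee_rot: [[-0.927, -0.375, 0.0], [-0.375, 0.927, -0.0], [-0.0, -0.0, -1.0]]
wrist_force: [1.3, 0.4, -0.0]
gripper_width: 0.499
gripper_force: 0.0
```

{"fn": "servo_tool", "kwargs": {
  "targets": [
    [0,0,0.5,0,45],
    [0,0,1.3,0,45],
    [0,0,2.3,0,45],
    [0,0,3.3,0,45],
    [0,0,4.0,0,50]
  ]
}}

```text
time_s: 21.15
tcp_pos: [0.5687, -0.2428, 0.1654]
ee_rot: [[-0.927, -0.376, 0.003], [-0.376, 0.927, -0.001], [-0.003, -0.002, -1.0]]
wrist_force: [1.2, -0.3, 0.7]
gripper_width: 0.541
gripper_force: 0.0
```

{"fn": "servo_tool", "kwargs": {
  "targets": [
    [0.16,1.1,0,-0.07,55],
    [0.32,2.2,0,-0.14,55],
    [0.48,3.3,0,-0.21,55],
    [0.64,4.4,0,-0.28,55],
    [0.8,5.5,0,-0.35,55]
  ]
}}

```text
time_s: 21.57
tcp_pos: [0.5918, -0.076, 0.1626]
ee_rot: [[-1.0, -0.031, 0.0], [-0.031, 1.0, 0.0], [-0.0, 0.0, -1.0]]
wrist_force: [-0.0, 0.1, -1.0]
gripper_width: 0.629
gripper_force: 0.0
```

{"fn": "servo_tool", "kwargs": {
  "targets": [
    [0.16,1.1,0,-0.07,55],
    [0.32,2.2,0,-0.14,55],
    [0.48,3.3,0,-0.21,55],
    [0.64,4.4,0,-0.28,55],
    [0.8,5.5,0,-0.32,55]
  ]
}}

```text
time_s: 21.98
tcp_pos: [0.6158, 0.0892, 0.1625]
ee_rot: [[-0.959, 0.284, 0.0], [0.284, 0.959, 0.0], [-0.0, 0.0, -1.0]]
wrist_force: [0.5, 0.7, 1.0]
gripper_width: 0.634
gripper_force: 0.0
```

{"fn": "servo_tool", "kwargs": {
  "targets": [
    [0.16,1.0,0,0,55],
    [0.32,2.0,-0.5,0,55],
    [0.53,2.77,-1.2,0,55],
    [0.53,2.77,-2.0,0,55],
    [0.53,2.77,-2.0,0,55]
  ]
}}

```text
time_s: 22.4
tcp_pos: [0.6286, 0.1711, 0.0968]
ee_rot: [[-0.96, 0.28, -0.01], [0.28, 0.96, -0.003], [0.008, -0.006, -1.0]]
wrist_force: [-1.5, -1.6, -1.7]
gripper_width: 0.63
gripper_force: 0.0
```

{"fn": "servo_tool", "kwargs": {
  "targets": [
    [0,0,-0.8,0,55],
    [0,0,-1.6,0,55],
    [0,0,-2.3,0,55],
    [0,0,-2.67,0,55],
    [0,0,-2.67,0,55]
  ]
}}

```text
time_s: 22.82
tcp_pos: [0.6319, 0.17, 0.0228]
ee_rot: [[-0.96, 0.281, -0.001], [0.281, 0.96, -0.001], [0.0, -0.001, -1.0]]
wrist_force: [-0.4, 0.6, -0.3]
gripper_width: 0.631
gripper_force: 0.0
```

{"fn": "servo_tool", "kwargs": {
  "targets": [
    [0,0,0,0,10],
    [0,0,0,0,10],
    [0,0,0,0,10],
    [0,0,0,0,10],
    [0,0,0,0,10]
  ]
}}

```text
time_s: 23.23
tcp_pos: [0.6319, 0.1706, 0.0227]
ee_rot: [[-0.96, 0.282, 0.0], [0.282, 0.96, 0.0], [-0.0, 0.0, -1.0]]
wrist_force: [0.5, 0.8, 0.0]
gripper_width: 0.341
gripper_force: 0.0
```

{"fn": "servo_tool", "kwargs": {
  "targets": [
    [0,0,0,0,10],
    [0,0,0,0,10],
    [0,0,0,0,10],
    [0,0,0,0,10],
    [0,0,0,0,10]
  ]
}}

```text
time_s: 23.65
tcp_pos: [0.6319, 0.1707, 0.0225]
ee_rot: [[-0.96, 0.281, 0.0], [0.281, 0.96, -0.0], [-0.0, 0.0, -1.0]]
wrist_force: [-0.4, 0.3, 1.7]
gripper_width: 0.273
gripper_force: 30.0
```

{"fn": "servo_tool", "kwargs": {
  "targets": [
    [0,0,0.4,0,10],
    [0,0,1.2,0,10],
    [0,0,2.0,0,10],
    [0,-0.3,2.8,0,10],
    [0,-0.9,3.5,0,10]
  ]
}}

```text
time_s: 24.07
tcp_pos: [0.6322, 0.1451, 0.1296]
ee_rot: [[-0.96, 0.279, 0.002], [0.279, 0.96, 0.001], [-0.002, 0.001, -1.0]]
wrist_force: [0.1, 0.2, 0.2]
gripper_width: 0.271
gripper_force: 30.0
```

{"fn": "servo_tool", "kwargs": {
  "targets": [
    [-0.08,-1,0,0.07,10],
    [-0.16,-2,0,0.14,10],
    [-0.24,-3,0,0.21,10],
    [-0.32,-4,0,0.28,10],
    [-0.4,-5,0,0.35,10]
  ]
}}

```text
time_s: 24.48
tcp_pos: [0.6195, -0.0076, 0.1281]
ee_rot: [[-0.998, -0.069, 0.001], [-0.069, 0.998, 0.0], [-0.001, 0.0, -1.0]]
wrist_force: [0.7, 0.3, -0.5]
gripper_width: 0.274
gripper_force: 30.0
```

{"fn": "servo_tool", "kwargs": {
  "targets": [
    [-0.08,-1,0,0.07,10],
    [-0.16,-2,0,0.14,10],
    [-0.24,-3,0,0.21,10],
    [-0.32,-4,0,0.28,10],
    [-0.4,-5,0,0.32,10]
  ]
}}

```text
time_s: 24.9
tcp_pos: [0.6075, -0.1577, 0.1281]
ee_rot: [[-0.926, -0.378, 0.001], [-0.378, 0.926, 0.0], [-0.001, -0.0, -1.0]]
wrist_force: [0.1, 0.5, -0.8]
gripper_width: 0.275
gripper_force: 30.0
```

{"fn": "servo_tool", "kwargs": {
  "targets": [
    [-0.08,-1,0,0,10],
    [-0.16,-2,0,0,10],
    [-0.24,-3,0,0,10],
    [-0.32,-4,0,0,10],
    [-0.44,-5.03,0,0,10]
  ]
}}

```text
time_s: 25.32
tcp_pos: [0.5944, -0.3085, 0.128]
ee_rot: [[-0.927, -0.376, 0.001], [-0.376, 0.927, -0.0], [-0.001, -0.0, -1.0]]
wrist_force: [0.6, -0.4, -0.5]
gripper_width: 0.272
gripper_force: 30.0
```

{"fn": "servo_tool", "kwargs": {
  "targets": [
    [0,0,-0.7,0,10],
    [0,0,-1.4,0,10],
    [0,0,-2.1,0,10],
    [0,0,-2.5,0,10],
    [0,0,-2.6,0,10]
  ]
}}

```text
time_s: 25.73
tcp_pos: [0.593, -0.3067, 0.0469]
ee_rot: [[-0.927, -0.375, -0.005], [-0.375, 0.927, 0.002], [0.004, 0.003, -1.0]]
wrist_force: [1.2, -0.4, -1.1]
gripper_width: 0.272
gripper_force: 30.0
```

{"fn": "servo_tool", "kwargs": {
  "targets": [
    [0,0,0,0,10],
    [0,0,-0.1,0,10],
    [0,0,-0.18,0,10],
    [0,0,-0.23,0,10],
    [0,0,-0.23,0,10]
  ]
}}

```text
time_s: 26.15
tcp_pos: [0.5948, -0.3071, 0.0428]
ee_rot: [[-0.927, -0.376, 0.001], [-0.376, 0.927, -0.0], [-0.001, -0.0, -1.0]]
wrist_force: [0.9, 0.6, -0.1]
gripper_width: 0.272
gripper_force: 30.0
```

{"fn": "servo_tool", "kwargs": {
  "targets": [
    [0,0,0,0,45],
    [0,0,0,0,45],
    [0,0,0,0,45],
    [0,0,0,0,45],
    [0,0,0,0,45]
  ]
}}

```text
time_s: 26.57
tcp_pos: [0.5946, -0.3073, 0.0425]
ee_rot: [[-0.927, -0.375, 0.0], [-0.375, 0.927, -0.0], [-0.0, -0.0, -1.0]]
wrist_force: [0.2, 0.2, 0.3]
gripper_width: 0.496
gripper_force: 0.0
```

{"fn": "servo_tool", "kwargs": {
  "targets": [
    [0,0,0.5,0,45],
    [0,0,1.3,0,45],
    [0,0,2.3,0,45],
    [0,0,3.3,0,45],
    [0,0,4.3,0,45]
  ]
}}

```text
time_s: 26.98
tcp_pos: [0.5943, -0.3072, 0.1727]
ee_rot: [[-0.927, -0.375, -0.0], [-0.375, 0.927, 0.0], [0.0, 0.0, -1.0]]
wrist_force: [0.4, -0.2, 1.3]
gripper_width: 0.518
gripper_force: 0.0
```

{"fn": "servo_tool", "kwargs": {
  "targets": [
    [-0.6,-0.8,0.5,0,45],
    [-1.2,-1.6,1.0,0,45],
    [-2.0,-2.4,1.5,0,45],
    [-2.8,-3.2,2.0,0,45],
    [-3.6,-4,2.5,0,45]
  ]
}}

```text
time_s: 27.4
tcp_pos: [0.4854, -0.428, 0.2472]
ee_rot: [[-0.927, -0.376, 0.0], [-0.376, 0.927, -0.0], [-0.0, -0.0, -1.0]]
wrist_force: [-0.1, -0.5, -0.2]
gripper_width: 0.516
gripper_force: 0.0
```

{"fn": "servo_tool", "kwargs": {
  "targets": [
    [-0.9,-0.6,0,0,45],
    [-1.8,-1.2,0,0,45],
    [-2.7,-1.8,0,0,45],
    [-3.6,-2.4,0,0,45],
    [-4.5,-3.0,0,0,45]
  ]
}}

```text
time_s: 27.82
tcp_pos: [0.3501, -0.5178, 0.2466]
ee_rot: [[-0.927, -0.375, 0.0], [-0.375, 0.927, -0.0], [-0.0, -0.0, -1.0]]
wrist_force: [0.3, 0.2, -0.2]
gripper_width: 0.517
gripper_force: 0.0
```

```bash
python3 - <<'E'
from m import *
a=cap('scene');b=cap('side')
cv2.imwrite('pics/p3.png',np.hstack([cv2.resize(a['bgr'][120:260,80:320],(400,233)),cv2.resize(b['bgr'][100:240,220:460],(400,233))]))
C=[(.5147,-.1134),(.5418,-.1779),(.5682,-.2425),(.5947,-.307)]
for n,c,roi in(('scene',a,(105,150,245,215)),('side',b,(275,115,350,190))):
    for x in forms(c,roi,.039):
        d=[np.linalg.norm(x[1][:2]-k) for k in C];print(n,np.round(x[1][:2],4),'L%.3f yaw %.1f'%x[2:4],'slat',np.argmin(d)+1,round(min(d),4))
E
```

```text
scene [ 0.6439 -0.1408] L0.201 yaw 112.2 slat 2 0.1087
scene [ 0.5942 -0.3066] L0.084 yaw 21.7 slat 4 0.0007
scene [ 0.6158 -0.3383] L0.119 yaw 23.1 slat 4 0.0378
scene [ 0.5574 -0.283 ] L0.059 yaw 20.3 slat 3 0.042
scene [ 0.5684 -0.242 ] L0.105 yaw 22.1 slat 3 0.0006
scene [ 0.5441 -0.1774] L0.133 yaw 21.9 slat 2 0.0024
scene [ 0.5201 -0.1114] L0.149 yaw 21.9 slat 1 0.0058
side [ 0.5147 -0.1102] L0.135 yaw 26.1 slat 1 0.0032
side [ 0.5371 -0.1812] L0.121 yaw 21.3 slat 2 0.0057
side [ 0.5571 -0.2483] L0.104 yaw 22.1 slat 3 0.0125
side [ 0.5907 -0.3199] L0.115 yaw 22.4 slat 4 0.0135
```

View pics/p3.png

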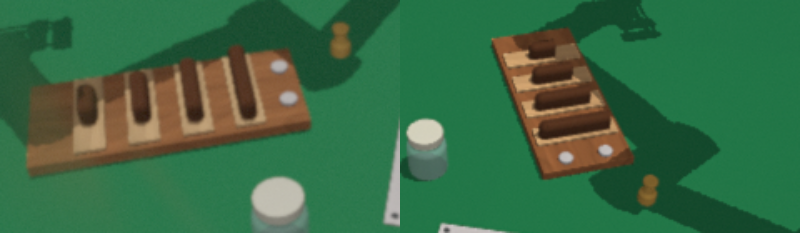

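All four forms lie flat in order along slats 1 to 4, at (243,80), (191,90), (140,97) and (87,104) in the left crop. In the scene view they sit within 6 mm of the slat centres and 0.5° of the slats' 22° line. The larger side-view figures come from the mask merging with board shadow. The jar and punch have not moved, so I'm handing in.

```bash
python3 -c "
from station import r
print(r.finish_job())"
```

```text
the job is handed in; nothing more can be done
None
```

All four forms are on their slats in order of length, longest next to the studs; the jar and punch look unmoved, and the job is handed in (no verdict came back).

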